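# Roll-test two hand rollers and keep the true one

## Robot

A 6-joint arm with a two-finger parallel gripper is mounted at the origin on a cart in front of the work surface, level with it; the furniture and walls round the work are solid. World frame = base frame: x ahead of the robot, y to its left, z up, the work surface at z = 0. Lengths are in m, angles in rad, forces in N, time in s.
With the tool pointing down it reaches from about 0.35 to 0.775 m from the base axis. Payload 5.5 kg.
Tool frame: the origin (TCP) lies on the centre line of the jaws, within the pads' length; the fingertips stand 8 mm ahead of it and the grasp point (between the pads) lies 11 mm behind it; z points along the fingers, y is the direction in which the jaws open and shut (so a half turn about z gives the same grasp; the last joint's range is limited). The gripper opens to 85 mm and grips with 20 to 120 N. Pads are 22 mm wide; open, the fingers measure 114 mm over their backs; the gripper's body (76 mm by 85 mm) begins 54 mm behind the grasp point. The pads swing forward as they close: fully open they stand 13 mm farther back than shut.
Start: joints at [-1.303, 0.313, 0.046, 1.304, 0, 1.431], TCP at [0.228, -0.528, 0.214] pointing down, gripper open.
Joint ranges: [-2.76, 2.76], [-0.86, 1.69], [-1.03, 1.26], [-2.2, 2.34], [-1.47, 1.5], [-3.14, 3.14]. Speed limits (rad/s): [2.57, 2.57, 3.14, 3.14, 3.14, 3.14].

## Interface

Orientations are given as a unit quaternion [w, x, y, z].
In Python, from workcell import env gives the robot as it stands. The module is installed in compiled form; this text tells all that it offers.
- The arm moves only by the tool play_rows, never from a script. Its argument "steps" is a list of rows, each an object with "claw": the closure in counts, from 0 (fully open) to 255 (shut); "dp": the shift along the tool's x, y, z in m, a list of three; "angular": the turn, a rotation vector about the tool's x, y, z in degrees, a list of three. In form: [{"claw": claw, "dp": [dx, dy, dz], "angular": [wx, wy, wz]}, ...]. A call has exactly 8 rows; each row shifts and turns the commanded pose from where the row before left it, along the tool's axes as they then stand; what a row does not reach is not made up. A row lasts 1/12 s, in which the tool goes at most 41.7 mm and 7.16 degrees, less where a joint would pass 70% of its speed; a pose out of reach is approached as far as the arm can. A call is refused whole if a number of a shift passes 0.0417 or a number of a turn 7.16, either way. A call with a gripper value outside its range is refused whole. The fingers move at their own pace and stop on an object; "force" is the grip in N (left out, the last holds). Time passes only in rows, so rows that do not move let the fingers close, or fill a call up. It gives the time, the measured TCP pose, the force and the opening at its end, in the units of the state.
- env.get_state(): the state, without advancing time (a new reading comes with each control period).
- env.read_camera(name): name is "scene" or "top" or "wrist"; returns (picture, depth): 400x640x3 uint8, red, green, blue; 400x640 float32, m along the optical axis (not along the pixel's ray), 0 where there is no reading.
- env.calibration(name): a dict with "fx", "fy", "cx", "cy" (pixels), "world_from_camera" (4x4, takes a point from camera to world coordinates); the wrist camera has in their place "hand_eye" (4x4, takes a point from camera to tool coordinates, whose origin is the TCP and whose axes are the flange's). Camera axes: x right, y down, z forward; pixel columns grow to the right and rows downward; lengths in m; the calibration is good to about 2 mm. A picture is of the moment at which its call begins: read the wrist's pose just before it. calibration takes no time and is no camera call.
- env.hand_in(): hands the job in, once; it reports no verdict.
The state is a dict: "clock": time; "joint_pos": joint angles; "qvel": joint speeds; "tau": joint torques, N m; "tcp_pos": TCP position; "orientation": TCP orientation; "wrist_force": force on the tool from outside, world axes, zero at the start; "ft_torque": the same for the moment, N m; "finger_gap": finger opening in m.
Only numpy, scipy, OpenCV 4.12 (cv2) and the standard library are available. Lean on these libraries where they do the work, as an engineer would, in place of code of your own. Each camera call takes 0.05 s, during which the arm holds its last target. There are 200 camera calls.

## Task

Two hand rollers hang in the double rack; one runs true, the other's barrel sits off-centre on its axle, so it heaves up and down as it turns, and they look alike. Find the true one by feel: take a roller by its grip, press its barrel lightly on the sprung stone plate (about 6 N, never more than 15 N) and roll it, still pressed, along the plate from near one end to near the other. Leave the roller that has been rolled so and runs true seated upright in the empty single stand and the wobbling one seated in the rack (either pocket), and do not disturb the small box, timer or name card.

Things in the scene. Friction and masses are not known exactly. Their poses are not given: they have to be found in the camera images.
- rack: Fixed wooden double rack, 96 x 158 x 56 mm, origin at the centre of its underside, z up. Two pockets side by side along its y, a roller hanging in each (which is which is unknown; the rollers are not tracked), centred to about 1 mm and turned like the rack. Both rollers look alike, weigh 0.23 to 0.33 kg, and roll along their y.
- rack_slot_right (a point): Centre of the mouth of the rack's -y pocket, level with its rims, 56 mm above the worktop; a seated roller has the centre of its bridge's underside here. Axes as the rack. Pocket: 70 mm wide along x between side rims 10 mm thick and 56 mm high, 50 mm long along y between end walls 40 mm high; floor at 6 mm.
- rack_slot_left (a point): The same for the rack's +y pocket. ROLLER, upper part: steel bridge plate 84 (x) x 36 (y) x 6 mm whose underside lies on the pocket's two side rims; on it, centred, an upright square wooden grip 24 x 24 mm, from 6 to 61 mm above the bridge's underside.
- stand_seat (a point): Centre of the mouth of the stand's pocket, level with its rims, 56 mm above the worktop; axes as the stand. ROLLER, lower part: two side arms, 62 mm over their outsides along x, reach 33 mm below the bridge's underside; between them turns a wooden barrel, 36 mm diameter, 50 mm long, axle along x, 24 mm below the bridge's underside; one turn rolls 113 mm.
- stand: Fixed wooden single stand, 96 x 68 x 56 mm, empty, its one pocket just like the rack's. Origin: centre of its underside; x across the pocket between the side rims, y the rolling direction. Seated rollers rest with the bridge on both side rims, the barrel hanging free.
- frame: Fixed low dark steel frame, 84 (x) x 216 (y) x 18 mm; origin at the centre of its underside, z up. In it, centred and parallel, lies a pale stone plate 70 x 200 mm, level on springs: it sinks straight down 1 mm per 1.5 N, at most 14 mm. Unloaded, its top is anywhere from 28 to 40 mm above the worktop (not measured: find it by touch).
- plate_end (a point): Point above the middle of the +y end of the plate, 100 mm from the frame's centre, 40 mm above the worktop; axes as the frame. Barrel's lowest point below the bridge's underside: true roller always 42 mm; off-centre one 40 to 44 mm over a turn. Rolled at a fixed hand height, the force stays steady to about 1 N with the true one, swings about 6 N over a turn with the other.
- mini_box: Bystander: small white gift box with gold ribbon, 55 x 55 x 43 mm. Origin: centre of its underside.
- timer: Bystander: white square minute timer with black dial, 56 x 56 x 27 mm. Origin: centre of its underside.
- name_card_20: Bystander: small upright name card in a dark slotted block, 13 x 57 x 42 mm. Origin: centre of its underside.

How it is judged:
On the way, in this order (a step that is already met when the one before it is completed fails the run):
1. the true roller's barrel is pressed on the plate (over 2 N) near one end (more than 45 mm from its middle) ((y of roller_a in the frame of frame above 0.045 m or y of roller_a in the frame of frame below -0.045 m) and x of roller_a in the frame of frame between -0.02 and 0.02 m and contact force between roller_a_barrel and plate above 2 N), for 0.05 s.
2. it passes the plate's middle (within 20 mm), still pressed (over 2 N) (y of roller_a in the frame of frame between -0.02 and 0.02 m and x of roller_a in the frame of frame between -0.02 and 0.02 m and contact force between roller_a_barrel and plate above 2 N), for 0.05 s.
3. it is near an end of the plate again (more than 45 mm from the middle), still pressed (over 2 N) (all of step 1), for 0.05 s.
At the end, for the whole second after the job is handed in: The true roller is seated upright in the single stand and the off-centre one in either pocket of the rack: bridge underside within 9 mm sideways and 4 mm in height of the seat, tilted less than 0.1 rad, released and at rest (horizontal distance between roller_a and stand_seat below 0.009 m and z of roller_a in the frame of stand_seat between -0.004 and 0.004 m and angle between each of roller_a, roller_b's own z axis and vertical below 0.1 rad and linear speed of each of roller_a, roller_b below 0.02 m/s and ((horizontal distance between roller_b and rack_slot_right below 0.009 m and z of roller_b in the frame of rack_slot_right between -0.004 and 0.004 m) or (horizontal distance between roller_b and rack_slot_left below 0.009 m and z of roller_b in the frame of rack_slot_left between -0.004 and 0.004 m))); the robot touches nothing.
It fails at once if either barrel presses the plate with more than 15 N (contact force between any of roller_a_barrel, roller_b_barrel and plate above 15 N).
It fails at once if a bystander (small box, timer, name card) is moved more than 15 mm (distance of any of mini_box, timer, name_card_20 from where it was at the start of the episode above 0.015 m).
It also fails if it takes over 72 s, if anything falls off the work surface, if the arm or the gripper's body presses on something with over 40 N, if the wrist force passes 120 N, or if a joint passes its speed limit or range.

## Working session

There is one attempt and no reset: what is moved stays moved. The work goes in short steps, Python scripts to look and compute and a tool call to move; the robot and the scene stay as the last step left them, time stands still between calls to the robot, and variables do not carry over. Pictures are saved under pics/ and viewed, about 8 in all and at most 12, crops included, and the job is handed in when it is done.

Besides the shell and the picture viewer there is one more tool, called as name(argument=value, ...) on one line, values as JSON. play_rows: Moves the arm, as the interface text tells. Its arguments: {"type":"object","properties":{"steps":{"type":"array","items":{"type":"object","properties":{"claw":{"type":"number"},"dp":{"type":"array","items":{"type":"number"}},"angular":{"type":"array","items":{"type":"number"}}}}},"force":{"type":"number"}},"required":["steps"]}

```bash
mkdir -p pics
python3 - <<'E'
from workcell import env
import cv2,numpy as np
s=env.get_state(); print({k:np.round(v,4).tolist() for k,v in s.items()})
for n in("top","scene"):
    p,d=env.read_camera(n); np.savez(f"{n}.npz",p=p,d=d); c=env.calibration(n); print(n,{k:np.round(v,4).tolist() for k,v in c.items()})
    cv2.imwrite(f"pics/{n}.png",p[:,:,::-1])
print(env.calibration("wrist"))
E
```

```text
{'clock': 0.0, 'joint_pos': [-1.3026, 0.314, 0.045, 1.3036, -0.0, 1.4312], 'qvel': [-0.0007, -0.0002, -0.0008, 0.0014, -0.0009, 0.0007], 'tau': [0.0009, -48.0625, 29.8535, 0.0193, 0.0, 0.0], 'tcp_pos': [0.2279, -0.5273, 0.2126], 'orientation': [-0.0009, 0.9793, 0.2025, -0.0001], 'wrist_force': [-0.7014, -0.3611, 0.7085], 'ft_torque': [0.0534, 0.0583, 0.0077], 'finger_gap': 0.0852}
top {'fx': 466.9942, 'fy': 466.9942, 'cx': 324.006, 'cy': 198.2646, 'world_from_camera': [[0.0131, -0.9952, 0.0971, 0.388], [-0.9999, -0.012, 0.0115, 0.0339], [-0.0103, -0.0972, -0.9952, 1.1412], [0.0, 0.0, 0.0, 1.0]]}
scene {'fx': 486.5819, 'fy': 486.5819, 'cx': 326.5293, 'cy': 200.0887, 'world_from_camera': [[-0.6138, -0.3009, 0.7298, -0.4216], [-0.7891, 0.2598, -0.5566, 0.741], [-0.0221, -0.9176, -0.397, 0.5625], [0.0, 0.0, 0.0, 1.0]]}
{'fx': 350.57460792605525, 'fy': 350.57460792605525, 'cx': 319.0650205874281, 'cy': 203.39164149119026, 'hand_eye': array([[ 2.82878492e-04, -9.58203190e-01, -2.86088391e-01,
         7.28085233e-02],
       [ 9.99999916e-01,  3.55865637e-04, -2.03129949e-04,
        -3.99276745e-04],
       [ 2.96448793e-04, -2.86088309e-01,  9.58203210e-01,
        -1.60618626e-01],
       [ 0.00000000e+00,  0.00000000e+00,  0.00000000e+00,
         1.00000000e+00]])}
```

View pics/top.png

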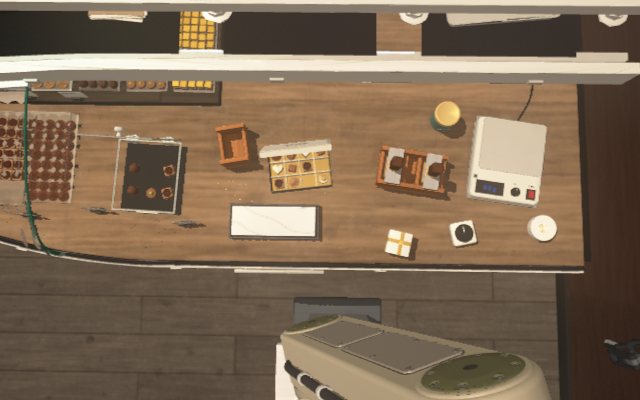

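The top view shows the rack at (411,170) with both rollers, the stand at (234,146), the plate at (275,221), the box at (400,243) and the timer at (463,233). I'll measure these from depth.

```bash
cat > h.py <<'E'
import numpy as np,cv2
from workcell import env
def cloud(n,d,c,T=None):
    v,u=np.mgrid[:400,:640]; T=c["world_from_camera"] if T is None else T
    P=np.stack([(u-c["cx"])/c["fx"]*d,(v-c["cy"])/c["fy"]*d,d],-1)
    W=P@T[:3,:3].T+T[:3,3]; W[d==0]=np.nan; return W
def rect(pts):
    (c,s,a)=cv2.minAreaRect((pts*1000).astype(np.float32)); return np.round(c,1),np.round(s,1),round(a,2)
E
python3 - <<'E'
from h import *
f=np.load("top.npz"); W=cloud("top",f["d"],env.calibration("top"))
for n,(u0,u1,v0,v1) in dict(rack=(370,455,140,200),stand=(212,256,118,170),frame=(224,326,198,246),box=(380,420,225,262),timer=(445,480,217,250),choc=(258,335,136,195),left=(170,210,210,232),pot=(425,465,95,135)).items():
    R=W[v0:v1,u0:u1].reshape(-1,3)
    for lo,hi in((.012,.2),(.024,.045),(.047,.053),(.047,.07),(.1,.13)):
        p=R[(R[:,2]>lo)&(R[:,2]<hi)]
        if len(p)>15: print(n,lo,hi,len(p),rect(p[:,:2]),"z",np.round(np.percentile(p[:,2],[5,50,95]),3))
E
python3 -c "
import cv2
a=cv2.imread('pics/top.png')[60:270,150:570];b=cv2.imread('pics/scene.png')
cv2.imwrite('pics/c1.png',cv2.resize(b,(800,500)))"
```

```text
rack 0.012 0.2 2332 (array([ 566., -162.]), array([158.1,  91.4]), 81.64) z [0.024 0.057 0.115]
rack 0.024 0.045 643 (array([ 564.4, -161.5]), array([157.9,  87.7]), 81.36) z [0.027 0.038 0.042]
rack 0.047 0.053 118 (array([ 566.2, -162.1]), array([158.1,  91. ]), 81.52) z [0.048 0.051 0.053]
rack 0.047 0.07 1231 (array([ 566., -162.]), array([158.1,  91.3]), 81.64) z [0.052 0.059 0.064]
rack 0.1 0.13 243 (array([ 565.9, -161.8]), array([114.5,  24.5]), 81.72) z [0.105 0.114 0.118]
stand 0.012 0.2 723 (array([622.7, 266.7]), array([91.4, 68.4]), 9.65) z [0.017 0.04  0.056]
stand 0.024 0.045 345 (array([621.9, 266.1]), array([89.6, 67.3]), 10.24) z [0.026 0.037 0.043]
stand 0.047 0.053 108 (array([622.8, 267.1]), array([91.5, 67.1]), 9.25) z [0.048 0.052 0.053]
stand 0.047 0.07 273 (array([622.8, 267.1]), array([91. , 67.8]), 9.74) z [0.049 0.053 0.057]
frame 0.012 0.2 2845 (array([441.3, 167.1]), array([216.5,  84.1]), 89.87) z [0.016 0.026 0.03 ]
frame 0.024 0.045 2197 (array([441.3, 166.7]), array([199.5,  70.1]), 89.91) z [0.024 0.027 0.03 ]
box 0.012 0.2 567 (array([ 392.4, -130.
[... 580 characters left out ...]
ay([  2.2, 148.2]), 7.41) z [0.047 0.051 0.052]
choc 0.047 0.07 62 (array([624.1, 112.3]), array([  7.7, 153.2]), 6.99) z [0.049 0.059 0.069]
choc 0.1 0.13 96 (array([605.9, 110.3]), array([  9.7, 153.3]), 7.37) z [0.102 0.115 0.129]
left 0.012 0.2 92 (array([437.4, 384.2]), array([59.8, 30.1]), 61.33) z [0.013 0.022 0.052]
left 0.024 0.045 29 (array([435.3, 380.3]), array([ 1.7, 54. ]), 3.95) z [0.025 0.036 0.043]
pot 0.012 0.2 634 (array([ 697.2, -242.3]), array([58.3, 59.1]), 3.04) z [0.022 0.061 0.065]
pot 0.024 0.045 71 (array([ 681.9, -232.8]), array([60.1, 21.3]), 50.17) z [0.025 0.034 0.044]
pot 0.047 0.07 525 (array([ 697.2, -242.3]), array([58.4, 59. ]), 3.64) z [0.057 0.062 0.065]
```

View pics/c1.png

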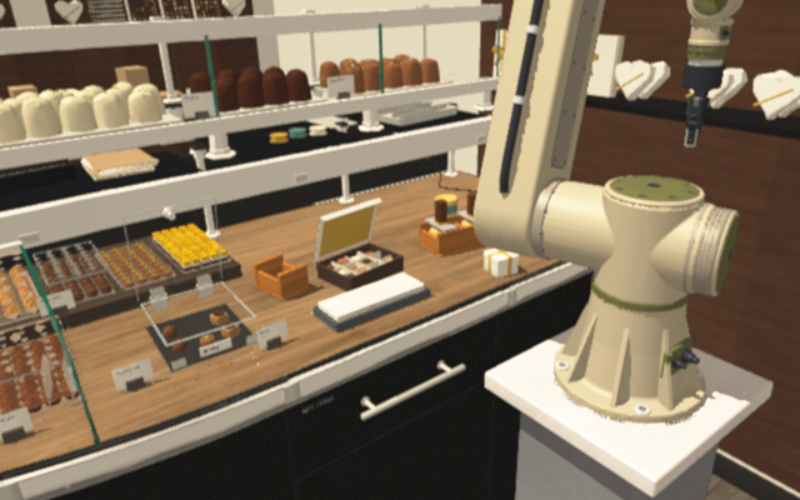

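```bash
cat >> h.py <<'E'
def st():
    s=env.get_state(); w,x,y,z=s["orientation"]
    yaw=np.degrees(np.arctan2(2*(x*y+w*z),w*w+x*x-y*y-z*z)); return s,np.array(s["tcp_pos"]),yaw
def plan(xyz,yaw,n=8,p=None,y0=None):
    """rows (tool axes) from the present pose to xyz,yaw with the tool pointing down"""
    s,p1,y1=st(); p=p1 if p is None else p; y0=y1 if y0 is None else y0
    D=(np.array(xyz)-p)/n; dy=((yaw-y0+180)%360-180)/n
    for i in range(n):
        a=np.radians(y0+i*dy); c,q=np.cos(a),np.sin(a)
        print(i,np.round([c*D[0]+q*D[1],q*D[0]-c*D[1],-D[2]],4).tolist(),"wz",round(-dy,2))
def rep():
    s,p,y=st(); print("t",round(s["clock"],2),"p",np.round(p,4),"yaw",round(y,2),"F",np.round(s["wrist_force"],2),"gap",round(s["finger_gap"],4))
E
python3 - <<'E'
from h import *
rep(); plan([.5725,-.1175,.2],81.64,16)
f=np.load("top.npz"); W=cloud("top",f["d"],env.calibration("top"))
for v in range(50,125,6): print(v,np.round(W[v,[200,240,290,420]],3).tolist())
E
```

```text
t 0.1 p [ 0.2279 -0.5274  0.2127] yaw 23.36 F [-0.21  0.56 -0.14] gap 0.0852
0 [0.0299, -0.015, 0.0008] wz -3.64
1 [0.0308, -0.013, 0.0008] wz -3.64
2 [0.0316, -0.0111, 0.0008] wz -3.64
3 [0.0322, -0.009, 0.0008] wz -3.64
4 [0.0327, -0.007, 0.0008] wz -3.64
5 [0.0331, -0.0049, 0.0008] wz -3.64
6 [0.0334, -0.0028, 0.0008] wz -3.64
7 [0.0335, -0.0006, 0.0008] wz -3.64
8 [0.0334, 0.0015, 0.0008] wz -3.64
9 [0.0333, 0.0036, 0.0008] wz -3.64
10 [0.033, 0.0057, 0.0008] wz -3.64
11 [0.0325, 0.0078, 0.0008] wz -3.64
12 [0.032, 0.0099, 0.0008] wz -3.64
13 [0.0313, 0.0119, 0.0008] wz -3.64
14 [0.0305, 0.0138, 0.0008] wz -3.64
15 [0.0295, 0.0157, 0.0008] wz -3.64
50 [[0.783, 0.304, 0.214], [0.776, 0.218, 0.231], [0.777, 0.117, 0.232], [0.88, -0.191, -0.002]]
56 [[0.768, 0.302, 0.22], [0.769, 0.221, 0.218], [0.769, 0.118, 0.22], [0.768, -0.145, 0.23]]
62 [[0.751, 0.299, 0.229], [0.751, 0.217, 0.232], [0.751, 0.116, 0.235], [0.754, -0.145, 0.232]]
68 [[0.737, 0.298, 0.233], [0.738, 0.217, 0.234], [0.739, 0.116, 0.233], [0.741, -0.144, 0.234]]
74 [[0.733, 0.304, 0.21], [0.734, 0.221, 0.211], [0.733, 0.117, 0.216], [0.734, -0.147, 0.219]]
80 [[0.732, 0.313, 0.178], [0.732, 0.227, 0.179], [0.732, 0.12, 0.182], [0.733, -0.153, 0.187]]
86 [[0.762, 0.348, 0.052], [0.782, 0.263, -0.003], [0.783, 0.137, -0.004], [nan, nan, nan]]
92 [[0.753, 0.353, 0.034], [0.768, 0.263, -0.007], [0.767, 0.136, -0.001], [0.771, -0.191, -0.004]]
98 [[0.739, 0.353, 0.031], [0.751, 0.262, -0.002], [0.752, 0.136, -0.003], [0.755, -0.19, -0.001]]
104 [[0.729, 0.357, 0.015], [0.735, 0.261, -0.001], [0.737, 0.136, -0.006], [0.739, -0.19, -0.001]]
110 [[0.718, 0.361, 0.002], [0.72, 0.261, -0.002], [0.722, 0.135, -0.004], [0.723, -0.189, 0.001]]
116 [[0.703, 0.361, -0.001], [0.705, 0.261, -0.004], [0.705, 0.135, 0.0], [0.709, -0.19, -0.003]]
122 [[0.688, 0.361, -0.003], [0.689, 0.26, -0.004], [0.689, 0.134, 0.003], [0.693, -0.189, 0.001]]
```

play_rows(steps=[{"claw": 0, "dp": [0.0299, -0.015, 0.0008], "angular": [0, 0, -3.64]}, {"claw": 0, "dp": [0.0308, -0.013, 0.0008], "angular": [0, 0, -3.64]}, {"claw": 0, "dp": [0.0316, -0.0111, 0.0008], "angular": [0, 0, -3.64]}, {"claw": 0, "dp": [0.0322, -0.009, 0.0008], "angular": [0, 0, -3.64]}, {"claw": 0, "dp": [0.0327, -0.007, 0.0008], "angular": [0, 0, -3.64]}, {"claw": 0, "dp": [0.0331, -0.0049, 0.0008], "angular": [0, 0, -3.64]}, {"claw": 0, "dp": [0.0334, -0.0028, 0.0008], "angular": [0, 0, -3.64]}, {"claw": 0, "dp": [0.0335, -0.0006, 0.0008], "angular": [0, 0, -3.64]}], force=60)

```text
clock: 0.77
tcp_pos: [0.4009, -0.3213, 0.2067]
orientation: [-0.0, 0.896, 0.443, -0.0]
wrist_force: [0.4, -0.3, -0.0]
finger_gap: 0.0852
```

play_rows(steps=[{"claw": 0, "dp": [0.0334, 0.0015, 0.0008], "angular": [0, 0, -3.64]}, {"claw": 0, "dp": [0.0333, 0.0036, 0.0008], "angular": [0, 0, -3.64]}, {"claw": 0, "dp": [0.033, 0.0057, 0.0008], "angular": [0, 0, -3.64]}, {"claw": 0, "dp": [0.0325, 0.0078, 0.0008], "angular": [0, 0, -3.64]}, {"claw": 0, "dp": [0.032, 0.0099, 0.0008], "angular": [0, 0, -3.64]}, {"claw": 0, "dp": [0.0313, 0.0119, 0.0008], "angular": [0, 0, -3.64]}, {"claw": 0, "dp": [0.0305, 0.0138, 0.0008], "angular": [0, 0, -3.64]}, {"claw": 0, "dp": [0.0295, 0.0157, 0.0008], "angular": [0, 0, -3.64]}])

```text
clock: 1.43
tcp_pos: [0.5732, -0.1165, 0.2002]
orientation: [-0.0, 0.756, 0.655, -0.0]
wrist_force: [0.2, -1.1, 0.2]
finger_gap: 0.0857
```

Run:
```python
from h import *
rep(); s,p,y=st()
pic,d=env.read_camera("wrist"); cv2.imwrite("pics/w1.png",pic[:,:,::-1])
from scipy.spatial.transform import Rotation as R
c=env.calibration("wrist"); T=np.eye(4); q=s["orientation"]; T[:3,:3]=R.from_quat([q[1],q[2],q[3],q[0]]).as_matrix(); T[:3,3]=p
W=cloud("wrist",d,c,T@c["hand_eye"]).reshape(-1,3)
m=(W[:,2]>.105)&(W[:,2]<.125)&(abs(W[:,0]-.566)<.08)&(abs(W[:,1]+.1175)<.045)
print(m.sum(),m.any() and (rect(W[m][:,:2]),np.percentile(W[m][:,2],[5,50,95])))
plan([.5725,-.1175,.078],81.64,8)
```

```text
t 1.43 p [ 0.5732 -0.1165  0.2002] yaw 81.79 F [ 0.24 -1.08  0.18] gap 0.0857
1044 ((array([ 574.7, -113.7]), array([23.9, 23.8]), 82.42), array([0.11024608, 0.11639162, 0.11798277]))
0 [-0.0007, -0.0004, 0.0152] wz 0.07
1 [-0.0007, -0.0004, 0.0152] wz 0.07
2 [-0.0007, -0.0004, 0.0152] wz 0.07
3 [-0.0007, -0.0004, 0.0152] wz 0.07
4 [-0.0007, -0.0004, 0.0152] wz 0.07
5 [-0.0007, -0.0004, 0.0152] wz 0.07
6 [-0.0007, -0.0004, 0.0152] wz 0.07
7 [-0.0007, -0.0004, 0.0152] wz 0.07
```

View pics/w1.png

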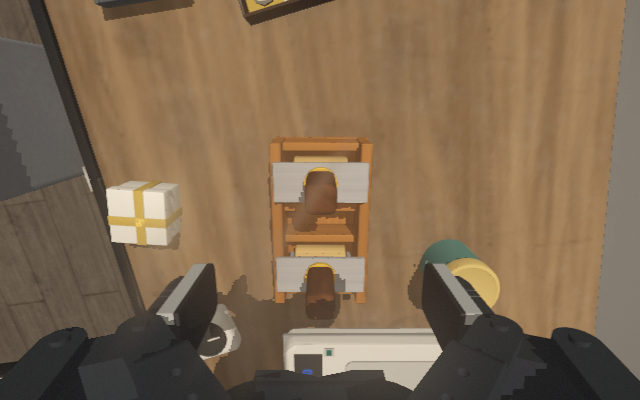

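The wrist view shows both rollers hanging in the rack: the left slot's grip at (320,190) and the right slot's at (320,290). It agrees with the top camera to about 3 mm, so I'll go straight down and grip the left one.

play_rows(steps=[{"claw": 0, "dp": [0, 0, 0.018], "angular": [0, 0, 0]}, {"claw": 0, "dp": [0, 0, 0.018], "angular": [0, 0, 0]}, {"claw": 0, "dp": [0, 0, 0.018], "angular": [0, 0, 0]}, {"claw": 0, "dp": [0, 0, 0.018], "angular": [0, 0, 0]}, {"claw": 0, "dp": [0, 0, 0.018], "angular": [0, 0, 0]}, {"claw": 0, "dp": [0, 0, 0.016], "angular": [0, 0, 0]}, {"claw": 0, "dp": [0, 0, 0.01], "angular": [0, 0, 0]}, {"claw": 0, "dp": [0, 0, 0.006], "angular": [0, 0, 0]}])

```text
clock: 2.15
tcp_pos: [0.5714, -0.1178, 0.0769]
orientation: [-0.001, 0.757, 0.653, -0.001]
wrist_force: [0.3, -0.4, 0.6]
finger_gap: 0.0852
```

play_rows(steps=[{"claw": 255, "dp": [0, 0, 0], "angular": [0, 0, 0]}, {"claw": 255, "dp": [0, 0, 0], "angular": [0, 0, 0]}, {"claw": 255, "dp": [0, 0, 0], "angular": [0, 0, 0]}, {"claw": 255, "dp": [0, 0, 0], "angular": [0, 0, 0]}, {"claw": 255, "dp": [0, 0, 0], "angular": [0, 0, 0]}, {"claw": 255, "dp": [0, 0, 0], "angular": [0, 0, 0]}, {"claw": 255, "dp": [0, 0, 0], "angular": [0, 0, 0]}, {"claw": 255, "dp": [0, 0, 0], "angular": [0, 0, 0]}], force=60)

```text
clock: 2.82
tcp_pos: [0.5736, -0.1184, 0.0799]
orientation: [0.001, 0.757, 0.653, 0.001]
wrist_force: [0.9, -0.8, 6.0]
finger_gap: 0.0225
```

play_rows(steps=[{"claw": 255, "dp": [0, 0, -0.005], "angular": [0, 0, 0]}, {"claw": 255, "dp": [0, 0, -0.012], "angular": [0, 0, 0]}, {"claw": 255, "dp": [0, 0, -0.016], "angular": [0, 0, 0]}, {"claw": 255, "dp": [0, 0, -0.018], "angular": [0, 0, 0]}, {"claw": 255, "dp": [0, 0, -0.018], "angular": [0, 0, 0]}, {"claw": 255, "dp": [0, 0, -0.018], "angular": [0, 0, 0]}, {"claw": 255, "dp": [0, 0, -0.008], "angular": [0, 0, 0]}, {"claw": 255, "dp": [0, 0, 0], "angular": [0, 0, 0]}])

```text
clock: 3.48
tcp_pos: [0.5735, -0.1183, 0.1753]
orientation: [0.001, 0.757, 0.653, 0.001]
wrist_force: [-0.3, -0.0, -3.1]
finger_gap: 0.0225
```

Run:
```python
from h import *
rep(); plan([.4413,.092,.14],90,8)
```

```text
t 3.48 p [ 0.5735 -0.1183  0.1753] yaw 81.61 F [-0.3  -0.   -3.13] gap 0.0225
0 [0.0236, -0.0202, 0.0044] wz -1.05
1 [0.024, -0.0197, 0.0044] wz -1.05
2 [0.0243, -0.0193, 0.0044] wz -1.05
3 [0.0247, -0.0189, 0.0044] wz -1.05
4 [0.025, -0.0184, 0.0044] wz -1.05
5 [0.0253, -0.0179, 0.0044] wz -1.05
6 [0.0257, -0.0175, 0.0044] wz -1.05
7 [0.026, -0.017, 0.0044] wz -1.05
```

play_rows(steps=[{"claw": 255, "dp": [0.0236, -0.0202, 0.0044], "angular": [0, 0, -1.05]}, {"claw": 255, "dp": [0.024, -0.0197, 0.0044], "angular": [0, 0, -1.05]}, {"claw": 255, "dp": [0.0243, -0.0193, 0.0044], "angular": [0, 0, -1.05]}, {"claw": 255, "dp": [0.0247, -0.0189, 0.0044], "angular": [0, 0, -1.05]}, {"claw": 255, "dp": [0.025, -0.0184, 0.0044], "angular": [0, 0, -1.05]}, {"claw": 255, "dp": [0.0253, -0.0179, 0.0044], "angular": [0, 0, -1.05]}, {"claw": 255, "dp": [0.0257, -0.0175, 0.0044], "angular": [0, 0, -1.05]}, {"claw": 255, "dp": [0.026, -0.017, 0.0044], "angular": [0, 0, -1.05]}])

```text
clock: 4.15
tcp_pos: [0.4382, 0.0933, 0.1367]
orientation: [-0.001, 0.707, 0.707, -0.001]
wrist_force: [0.4, 1.0, -3.0]
finger_gap: 0.0228
```

play_rows(steps=[{"claw": 255, "dp": [0, 0, 0.006], "angular": [0, 0, 0]}, {"claw": 255, "dp": [0, 0, 0.006], "angular": [0, 0, 0]}, {"claw": 255, "dp": [0, 0, 0.006], "angular": [0, 0, 0]}, {"claw": 255, "dp": [0, 0, 0.005], "angular": [0, 0, 0]}, {"claw": 255, "dp": [0, 0, 0.004], "angular": [0, 0, 0]}, {"claw": 255, "dp": [0, 0, 0.003], "angular": [0, 0, 0]}, {"claw": 255, "dp": [0, 0, 0], "angular": [0, 0, 0]}, {"claw": 255, "dp": [0, 0, 0], "angular": [0, 0, 0]}])

```text
clock: 4.82
tcp_pos: [0.4407, 0.0918, 0.1083]
orientation: [-0.0, 0.707, 0.707, -0.0]
wrist_force: [-0.1, 0.3, -3.5]
finger_gap: 0.0223
```

Run:
```python
from h import *
rep()
p,d=env.read_camera("wrist"); cv2.imwrite("pics/w2.png",p[:,:,::-1]); rep()
```

```text
t 4.82 p [0.4407 0.0918 0.1083] yaw 89.95 F [-0.09  0.3  -3.54] gap 0.0223
t 4.87 p [0.4408 0.0919 0.1085] yaw 89.96 F [-0.32 -0.02 -2.81] gap 0.0228
```

View pics/w2.png

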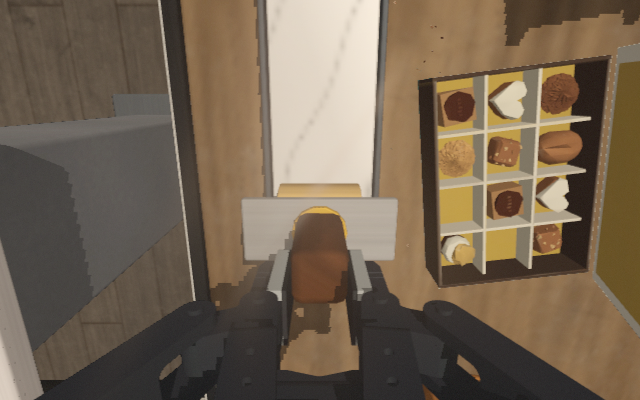

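The roller is held square, over the plate's centre line: plate at columns 265–385, barrel at 278–362. Now I'll lower it to find contact.

play_rows(steps=[{"claw": 255, "dp": [0, 0, 0.002], "angular": [0, 0, 0]}, {"claw": 255, "dp": [0, 0, 0.002], "angular": [0, 0, 0]}, {"claw": 255, "dp": [0, 0, 0.002], "angular": [0, 0, 0]}, {"claw": 255, "dp": [0, 0, 0.001], "angular": [0, 0, 0]}, {"claw": 255, "dp": [0, 0, 0], "angular": [0, 0, 0]}, {"claw": 255, "dp": [0, 0, 0], "angular": [0, 0, 0]}, {"claw": 255, "dp": [0, 0, 0], "angular": [0, 0, 0]}, {"claw": 255, "dp": [0, 0, 0], "angular": [0, 0, 0]}])

```text
clock: 5.53
tcp_pos: [0.4406, 0.0923, 0.1016]
orientation: [0.0, 0.707, 0.707, 0.0]
wrist_force: [0.2, -0.4, -3.2]
finger_gap: 0.0226
```

play_rows(steps=[{"claw": 255, "dp": [0, 0, 0.001], "angular": [0, 0, 0]}, {"claw": 255, "dp": [0, 0, 0.001], "angular": [0, 0, 0]}, {"claw": 255, "dp": [0, 0, 0.001], "angular": [0, 0, 0]}, {"claw": 255, "dp": [0, 0, 0.001], "angular": [0, 0, 0]}, {"claw": 255, "dp": [0, 0, 0], "angular": [0, 0, 0]}, {"claw": 255, "dp": [0, 0, 0], "angular": [0, 0, 0]}, {"claw": 255, "dp": [0, 0, 0], "angular": [0, 0, 0]}, {"claw": 255, "dp": [0, 0, 0], "angular": [0, 0, 0]}])

```text
clock: 6.2
tcp_pos: [0.4405, 0.0923, 0.0975]
orientation: [0.0, 0.707, 0.707, 0.0]
wrist_force: [-0.6, 0.4, -2.8]
finger_gap: 0.0223
```

play_rows(steps=[{"claw": 255, "dp": [0, 0, 0.001], "angular": [0, 0, 0]}, {"claw": 255, "dp": [0, 0, 0.001], "angular": [0, 0, 0]}, {"claw": 255, "dp": [0, 0, 0.001], "angular": [0, 0, 0]}, {"claw": 255, "dp": [0, 0, 0.001], "angular": [0, 0, 0]}, {"claw": 255, "dp": [0, 0, 0], "angular": [0, 0, 0]}, {"claw": 255, "dp": [0, 0, 0], "angular": [0, 0, 0]}, {"claw": 255, "dp": [0, 0, 0], "angular": [0, 0, 0]}, {"claw": 255, "dp": [0, 0, 0], "angular": [0, 0, 0]}])

```text
clock: 6.87
tcp_pos: [0.4407, 0.0923, 0.0936]
orientation: [0.0, 0.707, 0.707, 0.0]
wrist_force: [-0.4, -0.4, 0.2]
finger_gap: 0.0226
```

play_rows(steps=[{"claw": 255, "dp": [0, 0, 0.001], "angular": [0, 0, 0]}, {"claw": 255, "dp": [0, 0, 0.001], "angular": [0, 0, 0]}, {"claw": 255, "dp": [0, 0, 0], "angular": [0, 0, 0]}, {"claw": 255, "dp": [0, 0, 0], "angular": [0, 0, 0]}, {"claw": 255, "dp": [0, 0, 0], "angular": [0, 0, 0]}, {"claw": 255, "dp": [0, 0, 0], "angular": [0, 0, 0]}, {"claw": 255, "dp": [0, 0, 0], "angular": [0, 0, 0]}, {"claw": 255, "dp": [0, 0, 0], "angular": [0, 0, 0]}])

```text
clock: 7.53
tcp_pos: [0.4407, 0.0923, 0.0916]
orientation: [0.0, 0.707, 0.707, 0.0]
wrist_force: [-0.5, 0.6, 2.4]
finger_gap: 0.0227
```

play_rows(steps=[{"claw": 255, "dp": [0.003, 0, 0], "angular": [0, 0, 0]}, {"claw": 255, "dp": [0.003, 0, 0], "angular": [0, 0, 0]}, {"claw": 255, "dp": [0.003, 0, 0], "angular": [0, 0, 0]}, {"claw": 255, "dp": [0.003, 0, 0], "angular": [0, 0, 0]}, {"claw": 255, "dp": [0.003, 0, 0], "angular": [0, 0, 0]}, {"claw": 255, "dp": [0.003, 0, 0], "angular": [0, 0, 0]}, {"claw": 255, "dp": [0.002, 0, 0], "angular": [0, 0, 0]}, {"claw": 255, "dp": [0, 0, 0], "angular": [0, 0, 0]}])

```text
clock: 8.2
tcp_pos: [0.4406, 0.1129, 0.0915]
orientation: [-0.0, 0.707, 0.707, 0.0]
wrist_force: [-0.1, 0.4, 3.6]
finger_gap: 0.0227
```

play_rows(steps=[{"claw": 255, "dp": [0.003, 0, 0], "angular": [0, 0, 0]}, {"claw": 255, "dp": [0.003, 0, 0], "angular": [0, 0, 0]}, {"claw": 255, "dp": [0.003, 0, 0], "angular": [0, 0, 0]}, {"claw": 255, "dp": [0.003, 0, 0], "angular": [0, 0, 0]}, {"claw": 255, "dp": [0.003, 0, 0], "angular": [0, 0, 0]}, {"claw": 255, "dp": [0.003, 0, 0], "angular": [0, 0, 0]}, {"claw": 255, "dp": [0.002, 0, 0], "angular": [0, 0, 0]}, {"claw": 255, "dp": [0, 0, 0], "angular": [0, 0, 0]}])

```text
clock: 8.87
tcp_pos: [0.4405, 0.1328, 0.0914]
orientation: [-0.0, 0.707, 0.707, 0.0]
wrist_force: [1.5, 1.2, -0.6]
finger_gap: 0.0231
```

play_rows(steps=[{"claw": 255, "dp": [0.003, 0, 0], "angular": [0, 0, 0]}, {"claw": 255, "dp": [0.003, 0, 0], "angular": [0, 0, 0]}, {"claw": 255, "dp": [0.003, 0, 0], "angular": [0, 0, 0]}, {"claw": 255, "dp": [0.003, 0, 0], "angular": [0, 0, 0]}, {"claw": 255, "dp": [0.003, 0, 0], "angular": [0, 0, 0]}, {"claw": 255, "dp": [0.003, 0, 0], "angular": [0, 0, 0]}, {"claw": 255, "dp": [0.002, 0, 0], "angular": [0, 0, 0]}, {"claw": 255, "dp": [0, 0, 0], "angular": [0, 0, 0]}])

```text
clock: 9.53
tcp_pos: [0.44, 0.1527, 0.0912]
orientation: [-0.0, 0.707, 0.707, -0.0]
wrist_force: [1.2, 0.6, -1.6]
finger_gap: 0.023
```

play_rows(steps=[{"claw": 255, "dp": [0.003, 0, 0], "angular": [0, 0, 0]}, {"claw": 255, "dp": [0.003, 0, 0], "angular": [0, 0, 0]}, {"claw": 255, "dp": [0.003, 0, 0], "angular": [0, 0, 0]}, {"claw": 255, "dp": [0.003, 0, 0], "angular": [0, 0, 0]}, {"claw": 255, "dp": [0.003, 0, 0], "angular": [0, 0, 0]}, {"claw": 255, "dp": [0.003, 0, 0], "angular": [0, 0, 0]}, {"claw": 255, "dp": [0.002, 0, 0], "angular": [0, 0, 0]}, {"claw": 255, "dp": [0, 0, 0], "angular": [0, 0, 0]}])

```text
clock: 10.2
tcp_pos: [0.4401, 0.1728, 0.0914]
orientation: [-0.0, 0.707, 0.707, -0.0]
wrist_force: [-1.3, -0.2, -1.0]
finger_gap: 0.0228
```

play_rows(steps=[{"claw": 255, "dp": [0.003, 0, 0], "angular": [0, 0, 0]}, {"claw": 255, "dp": [0.003, 0, 0], "angular": [0, 0, 0]}, {"claw": 255, "dp": [0.003, 0, 0], "angular": [0, 0, 0]}, {"claw": 255, "dp": [0.003, 0, 0], "angular": [0, 0, 0]}, {"claw": 255, "dp": [0.003, 0, 0], "angular": [0, 0, 0]}, {"claw": 255, "dp": [0.003, 0, 0], "angular": [0, 0, 0]}, {"claw": 255, "dp": [0.002, 0, 0], "angular": [0, 0, 0]}, {"claw": 255, "dp": [0, 0, 0], "angular": [0, 0, 0]}])

```text
clock: 10.87
tcp_pos: [0.4403, 0.1928, 0.0915]
orientation: [-0.0, 0.707, 0.707, 0.0]
wrist_force: [-3.3, 0.1, 0.9]
finger_gap: 0.0226
```

play_rows(steps=[{"claw": 255, "dp": [0.003, 0, 0], "angular": [0, 0, 0]}, {"claw": 255, "dp": [0.003, 0, 0], "angular": [0, 0, 0]}, {"claw": 255, "dp": [0.003, 0, 0], "angular": [0, 0, 0]}, {"claw": 255, "dp": [0.003, 0, 0], "angular": [0, 0, 0]}, {"claw": 255, "dp": [0.003, 0, 0], "angular": [0, 0, 0]}, {"claw": 255, "dp": [0.003, 0, 0], "angular": [0, 0, 0]}, {"claw": 255, "dp": [0.002, 0, 0], "angular": [0, 0, 0]}, {"claw": 255, "dp": [0, 0, 0], "angular": [0, 0, 0]}])

```text
clock: 11.53
tcp_pos: [0.4404, 0.2129, 0.0915]
orientation: [-0.0, 0.707, 0.707, 0.0]
wrist_force: [-3.5, 0.3, 3.6]
finger_gap: 0.0227
```

play_rows(steps=[{"claw": 255, "dp": [0, 0, -0.005], "angular": [0, 0, 0]}, {"claw": 255, "dp": [0, 0, -0.01], "angular": [0, 0, 0]}, {"claw": 255, "dp": [0, 0, -0.012], "angular": [0, 0, 0]}, {"claw": 255, "dp": [0, 0, -0.016], "angular": [0, 0, 0]}, {"claw": 255, "dp": [0, 0, -0.016], "angular": [0, 0, 0]}, {"claw": 255, "dp": [0, 0, -0.016], "angular": [0, 0, 0]}, {"claw": 255, "dp": [0, 0, -0.01], "angular": [0, 0, 0]}, {"claw": 255, "dp": [0, 0, 0], "angular": [0, 0, 0]}])

```text
clock: 12.2
tcp_pos: [0.4426, 0.2126, 0.1792]
orientation: [0.001, 0.707, 0.707, 0.002]
wrist_force: [0.7, 0.5, -2.6]
finger_gap: 0.0225
```

Run:
```python
from h import *
rep(); plan([.5735,-.1175,.176],81.64,13)
```

```text
t 12.2 p [0.4426 0.2126 0.1792] yaw 89.98 F [ 0.75  0.52 -2.55] gap 0.0225
0 [-0.0254, 0.0101, 0.0002] wz 0.64
1 [-0.0253, 0.0104, 0.0002] wz 0.64
2 [-0.0252, 0.0106, 0.0002] wz 0.64
3 [-0.025, 0.0109, 0.0002] wz 0.64
4 [-0.0249, 0.0112, 0.0002] wz 0.64
5 [-0.0248, 0.0115, 0.0002] wz 0.64
6 [-0.0247, 0.0118, 0.0002] wz 0.64
7 [-0.0245, 0.012, 0.0002] wz 0.64
8 [-0.0244, 0.0123, 0.0002] wz 0.64
9 [-0.0243, 0.0126, 0.0002] wz 0.64
10 [-0.0241, 0.0128, 0.0002] wz 0.64
11 [-0.024, 0.0131, 0.0002] wz 0.64
12 [-0.0238, 0.0134, 0.0002] wz 0.64
```

The force went 5.5, 6.7, 2.5, 1.5, 2.1, 4.0 and 6.7 N over one turn, so this one wobbles. It goes back to the left pocket.

play_rows(steps=[{"claw": 255, "dp": [-0.0254, 0.0101, 0.0002], "angular": [0, 0, 0.64]}, {"claw": 255, "dp": [-0.0253, 0.0104, 0.0002], "angular": [0, 0, 0.64]}, {"claw": 255, "dp": [-0.0252, 0.0106, 0.0002], "angular": [0, 0, 0.64]}, {"claw": 255, "dp": [-0.025, 0.0109, 0.0002], "angular": [0, 0, 0.64]}, {"claw": 255, "dp": [-0.0249, 0.0112, 0.0002], "angular": [0, 0, 0.64]}, {"claw": 255, "dp": [-0.0248, 0.0115, 0.0002], "angular": [0, 0, 0.64]}, {"claw": 255, "dp": [-0.0247, 0.0118, 0.0002], "angular": [0, 0, 0.64]}, {"claw": 255, "dp": [-0.0245, 0.012, 0.0002], "angular": [0, 0, 0.64]}])

```text
clock: 12.87
tcp_pos: [0.5212, 0.0076, 0.174]
orientation: [-0.0, 0.738, 0.675, -0.0]
wrist_force: [0.3, -0.6, -3.0]
finger_gap: 0.0227
```

play_rows(steps=[{"claw": 255, "dp": [-0.0244, 0.0123, 0.0002], "angular": [0, 0, 0.64]}, {"claw": 255, "dp": [-0.0243, 0.0126, 0.0002], "angular": [0, 0, 0.64]}, {"claw": 255, "dp": [-0.0241, 0.0128, 0.0002], "angular": [0, 0, 0.64]}, {"claw": 255, "dp": [-0.024, 0.0131, 0.0002], "angular": [0, 0, 0.64]}, {"claw": 255, "dp": [-0.0238, 0.0134, 0.0002], "angular": [0, 0, 0.64]}, {"claw": 255, "dp": [0, 0, 0], "angular": [0, 0, 0]}, {"claw": 255, "dp": [0, 0, 0], "angular": [0, 0, 0]}, {"claw": 255, "dp": [0, 0, 0], "angular": [0, 0, 0]}])

```text
clock: 13.53
tcp_pos: [0.5708, -0.1177, 0.1728]
orientation: [-0.001, 0.757, 0.654, -0.0]
wrist_force: [0.9, 0.4, -3.1]
finger_gap: 0.0226
```

Run:
```python
from h import *
rep(); plan([.5735,-.1183,.0805],81.64,1)
```

```text
t 13.53 p [ 0.5708 -0.1177  0.1728] yaw 81.66 F [ 0.93  0.38 -3.11] gap 0.0226
0 [-0.0002, 0.0028, 0.0923] wz 0.02
```

play_rows(steps=[{"claw": 255, "dp": [0, 0.0028, 0.012], "angular": [0, 0, 0]}, {"claw": 255, "dp": [0, 0, 0.016], "angular": [0, 0, 0]}, {"claw": 255, "dp": [0, 0, 0.016], "angular": [0, 0, 0]}, {"claw": 255, "dp": [0, 0, 0.016], "angular": [0, 0, 0]}, {"claw": 255, "dp": [0, 0, 0.014], "angular": [0, 0, 0]}, {"claw": 255, "dp": [0, 0, 0.01], "angular": [0, 0, 0]}, {"claw": 255, "dp": [0, 0, 0.005], "angular": [0, 0, 0]}, {"claw": 255, "dp": [0, 0, 0.001], "angular": [0, 0, 0]}])

```text
clock: 14.2
tcp_pos: [0.5734, -0.1173, 0.0829]
orientation: [-0.001, 0.756, 0.654, -0.001]
wrist_force: [0.3, -0.1, -3.3]
finger_gap: 0.0224
```

play_rows(steps=[{"claw": 255, "dp": [0, 0, 0.001], "angular": [0, 0, 0]}, {"claw": 255, "dp": [0, 0, 0], "angular": [0, 0, 0]}, {"claw": 255, "dp": [0, 0, 0], "angular": [0, 0, 0]}, {"claw": 255, "dp": [0, 0, 0], "angular": [0, 0, 0]}, {"claw": 255, "dp": [0, 0, 0], "angular": [0, 0, 0]}, {"claw": 255, "dp": [0, 0, 0], "angular": [0, 0, 0]}, {"claw": 255, "dp": [0, 0, 0], "angular": [0, 0, 0]}, {"claw": 255, "dp": [0, 0, 0], "angular": [0, 0, 0]}])

```text
clock: 14.87
tcp_pos: [0.5743, -0.1184, 0.083]
orientation: [0.0, 0.757, 0.654, 0.0]
wrist_force: [0.2, 0.7, -2.9]
finger_gap: 0.0228
```

play_rows(steps=[{"claw": 255, "dp": [0, 0, 0.001], "angular": [0, 0, 0]}, {"claw": 255, "dp": [0, 0, 0.001], "angular": [0, 0, 0]}, {"claw": 255, "dp": [0, 0, 0.001], "angular": [0, 0, 0]}, {"claw": 255, "dp": [0, 0, 0], "angular": [0, 0, 0]}, {"claw": 255, "dp": [0, 0, 0], "angular": [0, 0, 0]}, {"claw": 255, "dp": [0, 0, 0], "angular": [0, 0, 0]}, {"claw": 255, "dp": [0, 0, 0], "angular": [0, 0, 0]}, {"claw": 255, "dp": [0, 0, 0], "angular": [0, 0, 0]}])

```text
clock: 15.53
tcp_pos: [0.5742, -0.1183, 0.0799]
orientation: [0.0, 0.757, 0.654, -0.0]
wrist_force: [-0.8, -1.0, -2.5]
finger_gap: 0.0223
```

play_rows(steps=[{"claw": 255, "dp": [0, 0, 0.0005], "angular": [0, 0, 0]}, {"claw": 0, "dp": [0, 0, 0], "angular": [0, 0, 0]}, {"claw": 0, "dp": [0, 0, 0], "angular": [0, 0, 0]}, {"claw": 0, "dp": [0, 0, 0], "angular": [0, 0, 0]}, {"claw": 0, "dp": [0, 0, 0], "angular": [0, 0, 0]}, {"claw": 0, "dp": [0, 0, 0], "angular": [0, 0, 0]}, {"claw": 0, "dp": [0, 0, 0], "angular": [0, 0, 0]}, {"claw": 0, "dp": [0, 0, 0], "angular": [0, 0, 0]}])

```text
clock: 16.2
tcp_pos: [0.5743, -0.1183, 0.0794]
orientation: [0.0, 0.757, 0.654, 0.0]
wrist_force: [-0.3, -0.2, -0.0]
finger_gap: 0.0853
```

play_rows(steps=[{"claw": 0, "dp": [0, 0, -0.01], "angular": [0, 0, 0]}, {"claw": 0, "dp": [0, 0, -0.02], "angular": [0, 0, 0]}, {"claw": 0, "dp": [0, 0, -0.025], "angular": [0, 0, 0]}, {"claw": 0, "dp": [0, 0, -0.025], "angular": [0, 0, 0]}, {"claw": 0, "dp": [-0.02, 0, -0.02], "angular": [0, 0, 0]}, {"claw": 0, "dp": [-0.03, 0, -0.01], "angular": [0, 0, 0]}, {"claw": 0, "dp": [-0.03, 0, 0], "angular": [0, 0, 0]}, {"claw": 0, "dp": [-0.01, 0, 0], "angular": [0, 0, 0]}])

```text
clock: 16.87
tcp_pos: [0.5617, -0.211, 0.1915]
orientation: [0.002, 0.757, 0.653, 0.0]
wrist_force: [0.7, -0.4, 0.1]
finger_gap: 0.0853
```

Run:
```python
from h import *
rep(); 
p,d=env.read_camera("wrist"); cv2.imwrite("pics/w3.png",p[:,:,::-1]); rep()
pt,d=env.read_camera("top"); np.savez("top2.npz",p=pt,d=d); W=cloud("top",d,env.calibration("top"))
R=W[140:200,370:455].reshape(-1,3); R=R[(R[:,2]>.1)&(R[:,2]<.13)]
for s in (1,-1):
    m=R[s*(R[:,1]+.162)>0]; print(len(m),len(m)>10 and rect(m[:,:2]))
plan([.5605,-.2068,.2],81.64,2)
```

```text
t 16.87 p [ 0.5617 -0.211   0.1915] yaw 81.55 F [ 0.7  -0.43  0.06] gap 0.0853
t 16.92 p [ 0.5612 -0.2112  0.1905] yaw 81.47 F [ 0.7  -1.19 -1.09] gap 0.0855
122 (array([ 572.9, -116.9]), array([23.7, 23.7]), 78.58)
124 (array([ 559. , -205.6]), array([23.7, 24. ]), 86.93)
0 [0.0011, -0.0004, -0.0051] wz -0.07
1 [0.0011, -0.0004, -0.0051] wz -0.07
```

View pics/w3.png

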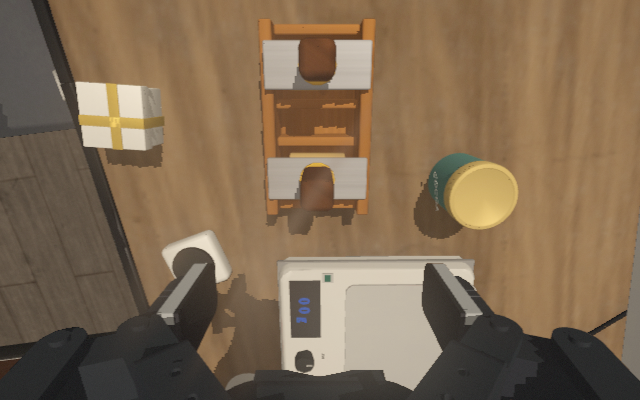

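The wobbling roller is seated in the left pocket again (its bridge at (318,65) on both rims). Next I take the right one.

play_rows(steps=[{"claw": 0, "dp": [0.004, 0, 0.01], "angular": [0, 0, 0]}, {"claw": 0, "dp": [0, 0, 0.018], "angular": [0, 0, 0]}, {"claw": 0, "dp": [0, 0, 0.018], "angular": [0, 0, 0]}, {"claw": 0, "dp": [0, 0, 0.018], "angular": [0, 0, 0]}, {"claw": 0, "dp": [0, 0, 0.018], "angular": [0, 0, 0]}, {"claw": 0, "dp": [0, 0, 0.016], "angular": [0, 0, 0]}, {"claw": 0, "dp": [0, 0, 0.008], "angular": [0, 0, 0]}, {"claw": 0, "dp": [0, 0, 0.004], "angular": [0, 0, 0]}])

```text
clock: 17.63
tcp_pos: [0.5606, -0.201, 0.0771]
orientation: [-0.002, 0.756, 0.655, -0.001]
wrist_force: [-0.1, -0.1, 0.0]
finger_gap: 0.0854
```

play_rows(steps=[{"claw": 255, "dp": [0, 0, 0], "angular": [0, 0, 0]}, {"claw": 255, "dp": [0, 0, 0], "angular": [0, 0, 0]}, {"claw": 255, "dp": [0, 0, 0], "angular": [0, 0, 0]}, {"claw": 255, "dp": [0, 0, 0], "angular": [0, 0, 0]}, {"claw": 255, "dp": [0, 0, 0], "angular": [0, 0, 0]}, {"claw": 255, "dp": [0, 0, 0], "angular": [0, 0, 0]}, {"claw": 255, "dp": [0, 0, 0], "angular": [0, 0, 0]}, {"claw": 255, "dp": [0, 0, 0], "angular": [0, 0, 0]}])

```text
clock: 18.3
tcp_pos: [0.5625, -0.2038, 0.0805]
orientation: [0.001, 0.757, 0.654, 0.0]
wrist_force: [-0.6, 0.5, 5.6]
finger_gap: 0.0225
```

play_rows(steps=[{"claw": 255, "dp": [0, 0, -0.005], "angular": [0, 0, 0]}, {"claw": 255, "dp": [0, 0, -0.012], "angular": [0, 0, 0]}, {"claw": 255, "dp": [0, 0, -0.016], "angular": [0, 0, 0]}, {"claw": 255, "dp": [0, 0, -0.018], "angular": [0, 0, 0]}, {"claw": 255, "dp": [0, 0, -0.018], "angular": [0, 0, 0]}, {"claw": 255, "dp": [0, 0, -0.018], "angular": [0, 0, 0]}, {"claw": 255, "dp": [0, 0, -0.018], "angular": [0, 0, 0]}, {"claw": 255, "dp": [0, 0, -0.01], "angular": [0, 0, 0]}])

```text
clock: 18.97
tcp_pos: [0.5621, -0.2036, 0.196]
orientation: [0.001, 0.757, 0.654, 0.0]
wrist_force: [0.1, -0.7, -2.4]
finger_gap: 0.0225
```

Run:
```python
from h import *
rep(); plan([.4413,.092,.14],90,13)
```

```text
t 18.97 p [ 0.5621 -0.2036  0.196 ] yaw 81.68 F [ 0.06 -0.69 -2.36] gap 0.0225
0 [0.0212, -0.0125, 0.0043] wz -0.64
1 [0.0213, -0.0122, 0.0043] wz -0.64
2 [0.0214, -0.012, 0.0043] wz -0.64
3 [0.0216, -0.0118, 0.0043] wz -0.64
4 [0.0217, -0.0115, 0.0043] wz -0.64
5 [0.0218, -0.0113, 0.0043] wz -0.64
6 [0.0219, -0.011, 0.0043] wz -0.64
7 [0.0221, -0.0108, 0.0043] wz -0.64
8 [0.0222, -0.0105, 0.0043] wz -0.64
9 [0.0223, -0.0103, 0.0043] wz -0.64
10 [0.0224, -0.01, 0.0043] wz -0.64
11 [0.0225, -0.0098, 0.0043] wz -0.64
12 [0.0226, -0.0095, 0.0043] wz -0.64
```

play_rows(steps=[{"claw": 255, "dp": [0.0212, -0.0125, -0.01], "angular": [0, 0, -0.64]}, {"claw": 255, "dp": [0.0213, -0.0122, -0.005], "angular": [0, 0, -0.64]}, {"claw": 255, "dp": [0.0214, -0.012, 0], "angular": [0, 0, -0.64]}, {"claw": 255, "dp": [0.0216, -0.0118, 0], "angular": [0, 0, -0.64]}, {"claw": 255, "dp": [0.0217, -0.0115, 0], "angular": [0, 0, -0.64]}, {"claw": 255, "dp": [0.0218, -0.0113, 0], "angular": [0, 0, -0.64]}, {"claw": 255, "dp": [0.0219, -0.011, 0], "angular": [0, 0, -0.64]}, {"claw": 255, "dp": [0.0221, -0.0108, 0], "angular": [0, 0, -0.64]}])

```text
clock: 19.63
tcp_pos: [0.4864, -0.0204, 0.2087]
orientation: [-0.001, 0.726, 0.687, -0.0]
wrist_force: [-0.1, 0.1, -3.8]
finger_gap: 0.0225
```

play_rows(steps=[{"claw": 255, "dp": [0.0222, -0.0105, 0.014], "angular": [0, 0, -0.64]}, {"claw": 255, "dp": [0.0223, -0.0103, 0.014], "angular": [0, 0, -0.64]}, {"claw": 255, "dp": [0.0224, -0.01, 0.014], "angular": [0, 0, -0.64]}, {"claw": 255, "dp": [0.0225, -0.0098, 0.014], "angular": [0, 0, -0.64]}, {"claw": 255, "dp": [0.0226, -0.0095, 0.014], "angular": [0, 0, -0.64]}, {"claw": 255, "dp": [0, 0, 0.01], "angular": [0, 0, 0]}, {"claw": 255, "dp": [0, 0, 0], "angular": [0, 0, 0]}, {"claw": 255, "dp": [0, 0, 0], "angular": [0, 0, 0]}])

```text
clock: 20.3
tcp_pos: [0.4407, 0.092, 0.1289]
orientation: [-0.0, 0.707, 0.707, -0.001]
wrist_force: [0.4, -0.7, -2.2]
finger_gap: 0.0228
```

Run:
```python
from h import *
rep(); plan([.4413,.092,.099],90,1)
```

```text
t 20.3 p [0.4407 0.092  0.1289] yaw 90.03 F [ 0.37 -0.72 -2.17] gap 0.0228
0 [-0.0, 0.0006, 0.0299] wz 0.03
```

play_rows(steps=[{"claw": 255, "dp": [0, 0, 0.006], "angular": [0, 0, 0]}, {"claw": 255, "dp": [0, 0, 0.007], "angular": [0, 0, 0]}, {"claw": 255, "dp": [0, 0, 0.007], "angular": [0, 0, 0]}, {"claw": 255, "dp": [0, 0, 0.005], "angular": [0, 0, 0]}, {"claw": 255, "dp": [0, 0, 0.003], "angular": [0, 0, 0]}, {"claw": 255, "dp": [0, 0, 0.002], "angular": [0, 0, 0]}, {"claw": 255, "dp": [0, 0, 0], "angular": [0, 0, 0]}, {"claw": 255, "dp": [0, 0, 0], "angular": [0, 0, 0]}])

```text
clock: 20.97
tcp_pos: [0.4413, 0.0921, 0.0994]
orientation: [0.0, 0.707, 0.707, -0.0]
wrist_force: [-0.8, -0.3, -2.9]
finger_gap: 0.0222
```

play_rows(steps=[{"claw": 255, "dp": [0, 0, 0.001], "angular": [0, 0, 0]}, {"claw": 255, "dp": [0, 0, 0.001], "angular": [0, 0, 0]}, {"claw": 255, "dp": [0, 0, 0.001], "angular": [0, 0, 0]}, {"claw": 255, "dp": [0, 0, 0.001], "angular": [0, 0, 0]}, {"claw": 255, "dp": [0, 0, 0.001], "angular": [0, 0, 0]}, {"claw": 255, "dp": [0, 0, 0], "angular": [0, 0, 0]}, {"claw": 255, "dp": [0, 0, 0], "angular": [0, 0, 0]}, {"claw": 255, "dp": [0, 0, 0], "angular": [0, 0, 0]}])

```text
clock: 21.63
tcp_pos: [0.4413, 0.0922, 0.0944]
orientation: [0.0, 0.707, 0.707, 0.0]
wrist_force: [0.0, 0.2, -2.4]
finger_gap: 0.0224
```

play_rows(steps=[{"claw": 255, "dp": [0, 0, 0.001], "angular": [0, 0, 0]}, {"claw": 255, "dp": [0, 0, 0.001], "angular": [0, 0, 0]}, {"claw": 255, "dp": [0, 0, 0.001], "angular": [0, 0, 0]}, {"claw": 255, "dp": [0, 0, 0.001], "angular": [0, 0, 0]}, {"claw": 255, "dp": [0, 0, 0], "angular": [0, 0, 0]}, {"claw": 255, "dp": [0, 0, 0], "angular": [0, 0, 0]}, {"claw": 255, "dp": [0, 0, 0], "angular": [0, 0, 0]}, {"claw": 255, "dp": [0, 0, 0], "angular": [0, 0, 0]}])

```text
clock: 22.3
tcp_pos: [0.4413, 0.0922, 0.0906]
orientation: [0.0, 0.707, 0.707, 0.0]
wrist_force: [-1.0, 0.3, 4.0]
finger_gap: 0.0226
```

play_rows(steps=[{"claw": 255, "dp": [0.003, 0, 0], "angular": [0, 0, 0]}, {"claw": 255, "dp": [0.003, 0, 0], "angular": [0, 0, 0]}, {"claw": 255, "dp": [0.003, 0, 0], "angular": [0, 0, 0]}, {"claw": 255, "dp": [0.003, 0, 0], "angular": [0, 0, 0]}, {"claw": 255, "dp": [0.003, 0, 0], "angular": [0, 0, 0]}, {"claw": 255, "dp": [0.003, 0, 0], "angular": [0, 0, 0]}, {"claw": 255, "dp": [0.003, 0, 0], "angular": [0, 0, 0]}, {"claw": 255, "dp": [0.003, 0, 0], "angular": [0, 0, 0]}])

```text
clock: 22.97
tcp_pos: [0.4413, 0.1165, 0.0904]
orientation: [0.0, 0.707, 0.707, 0.0]
wrist_force: [-1.1, -0.1, 3.4]
finger_gap: 0.023
```

play_rows(steps=[{"claw": 255, "dp": [0.003, 0, 0], "angular": [0, 0, 0]}, {"claw": 255, "dp": [0.003, 0, 0], "angular": [0, 0, 0]}, {"claw": 255, "dp": [0.003, 0, 0], "angular": [0, 0, 0]}, {"claw": 255, "dp": [0.003, 0, 0], "angular": [0, 0, 0]}, {"claw": 255, "dp": [0.003, 0, 0], "angular": [0, 0, 0]}, {"claw": 255, "dp": [0.003, 0, 0], "angular": [0, 0, 0]}, {"claw": 255, "dp": [0.003, 0, 0], "angular": [0, 0, 0]}, {"claw": 255, "dp": [0.003, 0, 0], "angular": [0, 0, 0]}])

```text
clock: 23.63
tcp_pos: [0.4413, 0.1405, 0.0904]
orientation: [0.0, 0.707, 0.707, 0.0]
wrist_force: [-0.4, -0.0, 3.4]
finger_gap: 0.0224
```

play_rows(steps=[{"claw": 255, "dp": [0.003, 0, 0], "angular": [0, 0, 0]}, {"claw": 255, "dp": [0.003, 0, 0], "angular": [0, 0, 0]}, {"claw": 255, "dp": [0.003, 0, 0], "angular": [0, 0, 0]}, {"claw": 255, "dp": [0.003, 0, 0], "angular": [0, 0, 0]}, {"claw": 255, "dp": [0.003, 0, 0], "angular": [0, 0, 0]}, {"claw": 255, "dp": [0.003, 0, 0], "angular": [0, 0, 0]}, {"claw": 255, "dp": [0.003, 0, 0], "angular": [0, 0, 0]}, {"claw": 255, "dp": [0.003, 0, 0], "angular": [0, 0, 0]}])

```text
clock: 24.3
tcp_pos: [0.4413, 0.1645, 0.0904]
orientation: [0.0, 0.707, 0.707, 0.0]
wrist_force: [0.2, -0.7, 3.4]
finger_gap: 0.023
```

Steady so far, so I'll finish the pass.

play_rows(steps=[{"claw": 255, "dp": [0.003, 0, 0], "angular": [0, 0, 0]}, {"claw": 255, "dp": [0.003, 0, 0], "angular": [0, 0, 0]}, {"claw": 255, "dp": [0.003, 0, 0], "angular": [0, 0, 0]}, {"claw": 255, "dp": [0.003, 0, 0], "angular": [0, 0, 0]}, {"claw": 255, "dp": [0.003, 0, 0], "angular": [0, 0, 0]}, {"claw": 255, "dp": [0.003, 0, 0], "angular": [0, 0, 0]}, {"claw": 255, "dp": [0.003, 0, 0], "angular": [0, 0, 0]}, {"claw": 255, "dp": [0.003, 0, 0], "angular": [0, 0, 0]}])

```text
clock: 24.97
tcp_pos: [0.4413, 0.1885, 0.0904]
orientation: [0.0, 0.707, 0.707, 0.0]
wrist_force: [0.5, -0.4, 3.8]
finger_gap: 0.0228
```

play_rows(steps=[{"claw": 255, "dp": [0.003, 0, 0], "angular": [0, 0, 0]}, {"claw": 255, "dp": [0.003, 0, 0], "angular": [0, 0, 0]}, {"claw": 255, "dp": [0.003, 0, 0], "angular": [0, 0, 0]}, {"claw": 255, "dp": [0.003, 0, 0], "angular": [0, 0, 0]}, {"claw": 255, "dp": [0.003, 0, 0], "angular": [0, 0, 0]}, {"claw": 255, "dp": [0.003, 0, 0], "angular": [0, 0, 0]}, {"claw": 255, "dp": [0.003, 0, 0], "angular": [0, 0, 0]}, {"claw": 255, "dp": [0.003, 0, 0], "angular": [0, 0, 0]}])

```text
clock: 25.63
tcp_pos: [0.4413, 0.2125, 0.0904]
orientation: [0.0, 0.707, 0.707, 0.0]
wrist_force: [-0.0, 0.2, 3.4]
finger_gap: 0.0228
```

play_rows(steps=[{"claw": 255, "dp": [0.003, 0, 0], "angular": [0, 0, 0]}, {"claw": 255, "dp": [0.003, 0, 0], "angular": [0, 0, 0]}, {"claw": 255, "dp": [0.003, 0, 0], "angular": [0, 0, 0]}, {"claw": 255, "dp": [0.003, 0, 0], "angular": [0, 0, 0]}, {"claw": 255, "dp": [0.003, 0, 0], "angular": [0, 0, 0]}, {"claw": 255, "dp": [0.003, 0, 0], "angular": [0, 0, 0]}, {"claw": 255, "dp": [0.003, 0, 0], "angular": [0, 0, 0]}, {"claw": 255, "dp": [0.002, 0, 0], "angular": [0, 0, 0]}])

```text
clock: 26.3
tcp_pos: [0.4412, 0.2355, 0.0904]
orientation: [0.0, 0.707, 0.707, 0.0]
wrist_force: [-0.2, 0.3, 3.7]
finger_gap: 0.0224
```

play_rows(steps=[{"claw": 255, "dp": [0, 0, -0.005], "angular": [0, 0, 0]}, {"claw": 255, "dp": [0, 0, -0.01], "angular": [0, 0, 0]}, {"claw": 255, "dp": [0, 0, -0.016], "angular": [0, 0, 0]}, {"claw": 255, "dp": [0, 0, -0.018], "angular": [0, 0, 0]}, {"claw": 255, "dp": [0, 0, -0.018], "angular": [0, 0, 0]}, {"claw": 255, "dp": [0, 0, -0.018], "angular": [0, 0, 0]}, {"claw": 255, "dp": [0, 0, -0.01], "angular": [0, 0, 0]}, {"claw": 255, "dp": [0, 0, 0], "angular": [0, 0, 0]}])

```text
clock: 26.97
tcp_pos: [0.4421, 0.2355, 0.1876]
orientation: [0.001, 0.707, 0.707, 0.001]
wrist_force: [0.3, 0.8, -2.4]
finger_gap: 0.0229
```

Run:
```python
from h import *
rep(); s,p,y=st()
print("to (.48,.29)"); plan([.46,.29,.185],99.65,3)
print("then"); plan([.6235,.266,.18],99.65,5,np.array([.46,.29,.185]),99.65)
```

```text
t 26.97 p [0.4421 0.2355 0.1876] yaw 90.0 F [ 0.29  0.77 -2.39] gap 0.0229
to (.48,.29)
0 [0.0182, 0.006, 0.0009] wz -3.22
1 [0.0178, 0.007, 0.0009] wz -3.22
2 [0.0174, 0.008, 0.0009] wz -3.22
then
0 [-0.0102, 0.0314, 0.001] wz -0.0
1 [-0.0102, 0.0314, 0.001] wz -0.0
2 [-0.0102, 0.0314, 0.001] wz -0.0
3 [-0.0102, 0.0314, 0.001] wz -0.0
4 [-0.0102, 0.0314, 0.001] wz -0.0
```

The force held at 6.1–6.7 N across the plate, so this is the true roller. On to the stand.

play_rows(steps=[{"claw": 255, "dp": [0.0182, 0.006, 0.0009], "angular": [0, 0, -3.22]}, {"claw": 255, "dp": [0.0178, 0.007, 0.0009], "angular": [0, 0, -3.22]}, {"claw": 255, "dp": [0.0174, 0.008, 0.0009], "angular": [0, 0, -3.22]}, {"claw": 255, "dp": [-0.0102, 0.0314, 0.001], "angular": [0, 0, 0]}, {"claw": 255, "dp": [-0.0102, 0.0314, 0.001], "angular": [0, 0, 0]}, {"claw": 255, "dp": [-0.0102, 0.0314, 0.001], "angular": [0, 0, 0]}, {"claw": 255, "dp": [-0.0102, 0.0314, 0.001], "angular": [0, 0, 0]}, {"claw": 255, "dp": [-0.0102, 0.0314, 0.001], "angular": [0, 0, 0]}])

```text
clock: 27.63
tcp_pos: [0.6229, 0.2653, 0.1756]
orientation: [-0.001, 0.645, 0.764, -0.001]
wrist_force: [0.2, 0.6, -2.0]
finger_gap: 0.0227
```

play_rows(steps=[{"claw": 255, "dp": [0, 0, 0], "angular": [0, 0, 0]}, {"claw": 255, "dp": [0, 0, 0], "angular": [0, 0, 0]}, {"claw": 255, "dp": [0, 0, 0], "angular": [0, 0, 0]}, {"claw": 255, "dp": [0, 0, 0], "angular": [0, 0, 0]}, {"claw": 255, "dp": [0, 0, 0], "angular": [0, 0, 0]}, {"claw": 255, "dp": [0, 0, 0], "angular": [0, 0, 0]}, {"claw": 255, "dp": [0, 0, 0], "angular": [0, 0, 0]}, {"claw": 255, "dp": [0, 0, 0], "angular": [0, 0, 0]}])

```text
clock: 28.3
tcp_pos: [0.6222, 0.2661, 0.1783]
orientation: [0.0, 0.645, 0.764, 0.0]
wrist_force: [0.2, -1.0, -2.9]
finger_gap: 0.0228
```

Run:
```python
from h import *
rep(); plan([.6242,.2685,.0825],99.65,1)
p,d=env.read_camera("wrist"); cv2.imwrite("pics/w4.png",p[:,:,::-1])
```

```text
t 28.3 p [0.6222 0.2661 0.1783] yaw 99.7 F [ 0.16 -0.96 -2.93] gap 0.0228
0 [0.002, 0.0024, 0.0958] wz 0.05
```

View pics/w4.png

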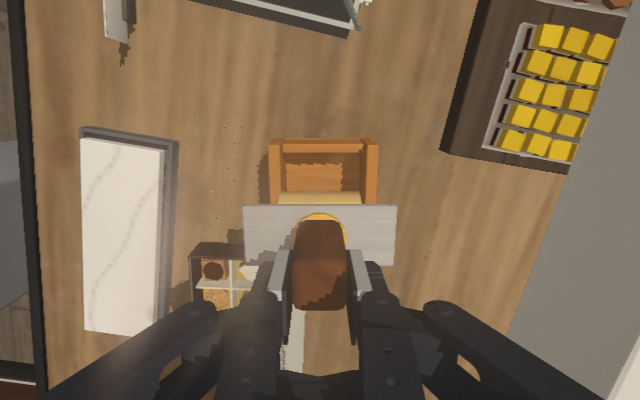

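The stand lies straight below, its pocket about 3 mm to the right of the roller in the view, which agrees with the computed +2.4 mm. Descending.

play_rows(steps=[{"claw": 255, "dp": [0.002, 0.0025, 0.005], "angular": [0, 0, 0]}, {"claw": 255, "dp": [0, 0, 0.014], "angular": [0, 0, 0]}, {"claw": 255, "dp": [0, 0, 0.016], "angular": [0, 0, 0]}, {"claw": 255, "dp": [0, 0, 0.016], "angular": [0, 0, 0]}, {"claw": 255, "dp": [0, 0, 0.014], "angular": [0, 0, 0]}, {"claw": 255, "dp": [0, 0, 0.012], "angular": [0, 0, 0]}, {"claw": 255, "dp": [0, 0, 0.01], "angular": [0, 0, 0]}, {"claw": 255, "dp": [0, 0, 0.007], "angular": [0, 0, 0]}])

```text
clock: 29.02
tcp_pos: [0.6241, 0.2681, 0.082]
orientation: [-0.0, 0.645, 0.764, -0.001]
wrist_force: [0.3, 0.5, -3.6]
finger_gap: 0.0228
```

play_rows(steps=[{"claw": 255, "dp": [0, 0, 0.001], "angular": [0, 0, 0]}, {"claw": 255, "dp": [0, 0, 0.001], "angular": [0, 0, 0]}, {"claw": 255, "dp": [0, 0, 0.001], "angular": [0, 0, 0]}, {"claw": 255, "dp": [0, 0, 0], "angular": [0, 0, 0]}, {"claw": 255, "dp": [0, 0, 0], "angular": [0, 0, 0]}, {"claw": 255, "dp": [0, 0, 0], "angular": [0, 0, 0]}, {"claw": 255, "dp": [0, 0, 0], "angular": [0, 0, 0]}, {"claw": 255, "dp": [0, 0, 0], "angular": [0, 0, 0]}])

```text
clock: 29.68
tcp_pos: [0.6248, 0.2682, 0.081]
orientation: [0.0, 0.645, 0.764, 0.0]
wrist_force: [0.7, 0.3, -2.8]
finger_gap: 0.0229
```

play_rows(steps=[{"claw": 255, "dp": [0, 0, 0.0005], "angular": [0, 0, 0]}, {"claw": 255, "dp": [0, 0, 0.0005], "angular": [0, 0, 0]}, {"claw": 255, "dp": [0, 0, 0.0005], "angular": [0, 0, 0]}, {"claw": 255, "dp": [0, 0, 0], "angular": [0, 0, 0]}, {"claw": 255, "dp": [0, 0, 0], "angular": [0, 0, 0]}, {"claw": 255, "dp": [0, 0, 0], "angular": [0, 0, 0]}, {"claw": 255, "dp": [0, 0, 0], "angular": [0, 0, 0]}, {"claw": 255, "dp": [0, 0, 0], "angular": [0, 0, 0]}])

```text
clock: 30.35
tcp_pos: [0.6248, 0.2682, 0.0806]
orientation: [0.0, 0.645, 0.764, 0.0]
wrist_force: [-2.2, -0.8, 5.1]
finger_gap: 0.0228
```

play_rows(steps=[{"claw": 0, "dp": [0, 0, 0], "angular": [0, 0, 0]}, {"claw": 0, "dp": [0, 0, 0], "angular": [0, 0, 0]}, {"claw": 0, "dp": [0, 0, 0], "angular": [0, 0, 0]}, {"claw": 0, "dp": [0, 0, 0], "angular": [0, 0, 0]}, {"claw": 0, "dp": [0, 0, 0], "angular": [0, 0, 0]}, {"claw": 0, "dp": [0, 0, 0], "angular": [0, 0, 0]}, {"claw": 0, "dp": [0, 0, 0], "angular": [0, 0, 0]}, {"claw": 0, "dp": [0, 0, 0], "angular": [0, 0, 0]}])

```text
clock: 31.02
tcp_pos: [0.6246, 0.2682, 0.0791]
orientation: [0.0, 0.645, 0.764, -0.0]
wrist_force: [0.1, -1.0, 0.3]
finger_gap: 0.0853
```

play_rows(steps=[{"claw": 0, "dp": [0, 0, -0.01], "angular": [0, 0, 0]}, {"claw": 0, "dp": [0, 0, -0.02], "angular": [0, 0, 0]}, {"claw": 0, "dp": [0, 0, -0.025], "angular": [0, 0, 0]}, {"claw": 0, "dp": [0, 0, -0.025], "angular": [0, 0, 0]}, {"claw": 0, "dp": [0, -0.01, -0.025], "angular": [0, 0, 0]}, {"claw": 0, "dp": [0, -0.03, -0.01], "angular": [0, 0, 0]}, {"claw": 0, "dp": [0, -0.03, 0], "angular": [0, 0, 0]}, {"claw": 0, "dp": [0, -0.01, 0], "angular": [0, 0, 0]}])

```text
clock: 31.68
tcp_pos: [0.5428, 0.2545, 0.1964]
orientation: [0.0, 0.645, 0.764, 0.0]
wrist_force: [-0.8, -0.5, -0.7]
finger_gap: 0.0853
```

play_rows(steps=[{"claw": 0, "dp": [0, -0.03, 0], "angular": [0, 0, 0]}, {"claw": 0, "dp": [0, -0.03, 0], "angular": [0, 0, 0]}, {"claw": 0, "dp": [0, -0.03, 0], "angular": [0, 0, 0]}, {"claw": 0, "dp": [0, -0.01, 0], "angular": [0, 0, 0]}, {"claw": 0, "dp": [0, 0, 0], "angular": [0, 0, 0]}, {"claw": 0, "dp": [0, 0, 0], "angular": [0, 0, 0]}, {"claw": 0, "dp": [0, 0, 0], "angular": [0, 0, 0]}, {"claw": 0, "dp": [0, 0, 0], "angular": [0, 0, 0]}])

```text
clock: 32.35
tcp_pos: [0.4487, 0.2382, 0.1943]
orientation: [0.0, 0.645, 0.764, 0.0]
wrist_force: [-0.4, -0.3, -0.9]
finger_gap: 0.0851
```

Run:
```python
from h import *
rep()
p,d=env.read_camera("top"); W=cloud("top",d,env.calibration("top"))
for n,(cx,cy) in dict(stand=(.6228,.267),rackL=(.5725,-.1175)).items():
    R=W.reshape(-1,3); R=R[np.hypot(R[:,0]-cx,R[:,1]-cy)<.06]
    for lo,hi in((.1,.135),(.055,.075)):
        m=R[(R[:,2]>lo)&(R[:,2]<hi)]; print(n,lo,len(m),len(m)>5 and (rect(m[:,:2]),np.round(np.percentile(m[:,2],[5,50,95]),4)))
for n,(u0,u1,v0,v1) in dict(box=(380,420,225,262),timer=(445,480,217,250)).items():
    R=W[v0:v1,u0:u1].reshape(-1,3);R=R[R[:,2]>.012];print(n,rect(R[:,:2]))
cv2.imwrite("pics/t3.png",cv2.resize(p[100:260,170:490,::-1],(800,400)))
```

```text
t 32.35 p [0.4487 0.2382 0.1943] yaw 99.64 F [-0.45 -0.27 -0.87] gap 0.0851
stand 0.1 124 ((array([622.9, 265.4]), array([23.7, 24.4]), 10.49), array([0.1038, 0.1138, 0.1174]))
stand 0.055 434 ((array([621.4, 266.4]), array([89.6, 66.8]), 9.93), array([0.0559, 0.06  , 0.0644]))
rackL 0.1 123 ((array([ 572.6, -116.7]), array([24. , 23.3]), 78.52), array([0.1067, 0.1141, 0.1182]))
rackL 0.055 481 ((array([ 571.1, -123.5]), array([76.1, 90.3]), 82.58), array([0.0557, 0.0603, 0.065 ]))
box (array([ 392.3, -130.6]), array([55.2, 54.9]), 78.73)
timer (array([ 418. , -287.4]), array([55.6, 57.5]), 12.07)
```

View pics/t3.png

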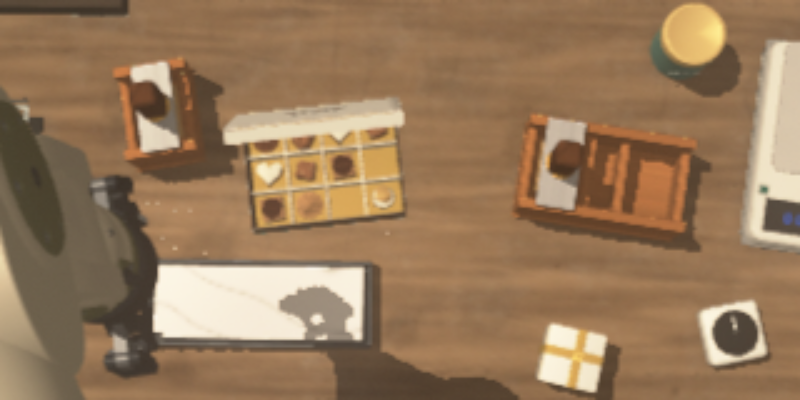

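The picture shows one roller seated in the stand (150,105) and the other in the rack's left pocket (565,160). The box and timer are where they were. Handing in.

```bash
python3 -c "
from workcell import env; print(env.hand_in())"
```

```text
the job is handed in; nothing more can be done
None
```

The true roller is in the single stand and the wobbling one is back in the rack's left pocket. I handed the job in at about 32 s; it reports no verdict.

- **Which is which:** Rolled along the plate, the left-pocket roller's force swung from about 1.5 to 6.7 N over one turn, so it is the off-centre one. The right-pocket roller held 6.1–6.7 N from 75 mm on one side of the plate's middle to 68 mm on the other, so it is the true one. All readings were well below the 15 N limit, but I only get one per call, so brief peaks would not show.
- **Seating:** In the last top-camera check, the stand roller's grip was about 2 mm from the seat centre and the rack roller's about 1 mm. Both heights matched a seated roller, and the gripper was open and clear of everything.
- **Bystanders:** The box and timer measured within 0.5 mm of where they started. I saw the name card but did not measure it, and the arm did not go near it.
- **Disagreements:** The wrist and top cameras differed by 3–4 mm on the first grip, so I went by the top camera and the jaw position. While rolling the wobbling roller I also saw up to 3.5 N of sideways force that I did not explain.

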